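# Clamp a sample tube with the ratchet lever

## Task

Stand the white-capped sample tube upright on the bed of the blue bench clamp, between the jaw and the V block, and let go of it. Then swing the ratchet lever back and forth by its orange knob (clockwise from above tightens) until it goes firm and the jaw holds the tube tightly in the V, without forcing the lever, and let go. Leave the other things where they are.

Things in the scene. Friction and masses are not known exactly. Their poses are not given: they have to be found in the camera images.
- tube: Loose sample tube with a white screw cap, 96 mm tall, about 80 g; body 28 to 29 mm in diameter, cap 33 mm in diameter over the top 13 mm. Origin at the centre of its underside, z along the tube towards the cap. Starts upright on the table.
- clamp: Bench clamp fixed to the table, place and yaw vary: grey base plate 130 x 215 x 12 mm; along its y axis stand the blue gearbox (centre y = -65 mm, top 62 mm above the table), the jaw and the V block with slippery white faces (mouth faces -y, back at y = +67 mm, top 57 mm above the table, so hold the tube above that). Origin on the table under the plate, z up, +y from gearbox to V block.
- nest (a point): Point on the clamp's bed (12 mm above the table) where the centre of the tube's underside lies when the tube is home in the V; at clamp x = 0, y = +25.6 mm, axes as the clamp's. The tube may be set down about 3 mm short of it, towards the jaw (-y): the jaw then pushes it home along +y.
- jaw_pad: Jaw pad with a slippery white face, 34 mm wide, from 14 to 46 mm above the table. Origin at table level under its face; +y is the closing direction. Open, its face stands 5 to 12 mm short of a tube that is home. It advances 4 mm per rad of tightening; once on the tube it stands still while a spring behind it (4 N/mm) is compressed, by about 5 mm (19 N) when fully tight, so its place does not show the tightness.
- lever: Steel ratchet lever on the gearbox: hub 74 mm in diameter, bar 16 mm wide, 70 to 80 mm above the table. Origin on the vertical turning axis, 62.5 mm above the table; the bar runs along its -x to the knob. Clockwise strokes need about 2.5 N at the knob and tighten; the other way it clicks back almost freely and the drive stays put. A clockwise push of more than 25 N is forcing it.
- lever_turn (a joint): Angle of the lever, rad: 0 when it points along the clamp's -x, grows clockwise seen from above (knob towards the clamp's +y, tightening). Posts stop it hard at -0.65 and +0.65. The ratchet has a tooth every 20 degrees, so up to 20 degrees of each clockwise stroke may be idle. In all 2.8 to 4.4 rad of driven stroke are needed, differing each time.
- knob (a point): Middle of the upright orange knob at the lever's end: 22 mm in diameter, 36 mm tall, from 82 to 118 mm above the table, freely spinning on a vertical pin 100 mm from the lever's axis. This point is 100 mm above the table.
- pivot (a point): Point on the lever's vertical turning axis, 80 mm above the table. When the drive is fully home it meets a stiff spring stop, at any lever angle: the push needed at the knob then rises steeply, by about 2 N per mm of knob travel. 8 to 15 N against this stop is fully tight.
- jar: Bystander: small white-lidded jar, 47 mm in diameter, 56 mm tall. Origin at the centre of its underside.
- water_beaker: Bystander: clear beaker, 70 mm in diameter, 82 mm tall. Origin at its underside.
- tally_counter: Bystander: grey tally counter, 52 x 71 x 28 mm. Origin at its underside.
- pawl: The ratchet's pawl, a small steel pin hidden under the lever's hub, 28 mm from the axis; turns with the lever and rides up and down 5 mm over the teeth. It carries the drive's load: about 3.6 N for each newton pushed clockwise at the knob.

How it is judged:
By the outcome, as a careful person would: the job done as asked, in the order asked, and still so for the second after the job is handed in, with the robot touching nothing.
It also fails if it takes over 72 s, if anything falls off the work surface, if the arm or the gripper's body presses on something with over 40 N, if the wrist force passes 120 N, or if a joint passes its speed limit or range.

## Robot

A 7-joint arm with a two-finger parallel gripper is mounted at the origin on a cart in front of the work surface, level with it; the furniture and walls round the work are solid. World frame = base frame: x ahead of the robot, y to its left, z up, the work surface at z = 0. Lengths are in m, angles in rad, forces in N, time in s.
With the tool pointing down it reaches from about 0.425 to 0.95 m from the base axis. Payload 16.7 kg.
Tool frame: the origin (TCP) lies where the fingers leave the gripper's body, on its centre line; the fingertips stand 97 mm ahead of it and the grasp point (between the pads) lies 78 mm ahead of it; z points along the fingers, y is the line along which they close (so a half turn about z gives the same grasp; the last joint's range is limited). The gripper opens to 94 mm and grips with 3 to 60 N. Pads are 16 mm wide; open, the fingers measure 119 mm over their backs; the gripper's body (75 mm by 177 mm) begins 78 mm behind the grasp point.
Start: joints at [1.123, 0.426, 0.074, 1.606, -0.034, 1.111, -0.067], TCP at [0.198, -0.645, 0.303] pointing down, gripper open.
Joint ranges: [-2.85, 2.85], [-0.5, 2.14], [-1.23, 1.37], [0.21, 2.46], [-1.02, 4.16], [0.16, 2.05], [-2.73, 2.73]. Speed limits (rad/s): [1.89, 1.89, 2.39, 2.39, 3.01, 3.01, 3.01].

## Interface

Orientations are given as a rotation vector (axis times angle).
In Python, from workcell import r, imaging, job_done gives the robot as it stands.
- The arm moves only by the tool play_rows, never from a script. Its argument "plan" is a list that holds one entry, the list of rows, each a list of 7 numbers: the shift along the tool's x, y, z in mm, then the turn, a rotation vector about the tool's x, y, z in rad, then the opening, from -1 (shut) to 1 (fully open). A call has 1 to 5 rows; each row shifts and turns the commanded pose from where the row before left it, along the tool's axes as they then stand; what a row does not reach is not made up. A row lasts 1/10 s, in which the tool goes at most 50 mm and 8.59 degrees, less where a joint would pass 70% of its speed; a pose out of reach is approached as far as the arm can. A call is refused whole if a number of a shift passes 50 or a number of a turn 0.15, either way. A call with a gripper value outside its range is refused whole. The fingers move at their own pace and stop on an object; the grip force is fixed at half the most. Time passes only in rows, so rows that do not move let the fingers close. It gives the time, the measured TCP pose, the force, the opening and the grip force at its end, in the units of the state.
- r.get_obs(): the state, without advancing time (a new reading comes with each control period).
- imaging.grab_frame(name): name is "scene" or "top" or "wrist"; returns (picture, depth): 400x640x3 uint8, red, green, blue; 400x640 float32, m along the optical axis (not along the pixel's ray), 0 where there is no reading.
- imaging.camera_model(name): a dict with "camera_matrix" (3x3 intrinsics, pixels), "T" (4x4, takes a point from camera to world coordinates). Camera axes: x right, y up, looking along -z (the intrinsics and any distortion apply to the point x, -y, -z); pixel columns grow to the right and rows downward; lengths in m; the calibration is good to about 2 mm. A picture is of the moment at which its call begins: read the wrist's pose just before it. camera_model takes no time and is no camera call; for the wrist camera it gives the pose at the moment of the call.
- job_done(): hands the job in; it is judged then, once.
Trained networks look in the newest picture that a camera, given by its name, has taken for a name from the list of things; names that differ only in an ending like _2 or _b are one class to them, and where a whole thing is asked for, a point or a joint stands for the part that bears it (a point fixed in the world has none). Each returns a list of dicts, best first, with "p" (0 to 1); they miss things now and then, are a little off and sometimes report something else, mostly with a low value. They report only what shows in the picture. A call takes as long as a camera call.
- imaging.masks_of(camera, label): "region" (400x640 bool, what is visible of it) and "position" ([column, row] in pixels, amid what is visible of it).
- imaging.pinpoint(camera, label): "position" ([column, row] in pixels: a listed point, or the origin of a listed thing).
The state is a dict: "time_s": time; "qpos": joint angles; "qd": joint speeds; "tau": joint torques, N m; "tcp_pos": TCP position; "eef_rot": TCP orientation; "force": force on the tool from outside, world axes, zero at the start; "moment": the same for the moment, N m; "grip_width": opening from 0.0 (shut) to 1.0 (fully open); "gripper_force": force on a finger pad.
Only numpy, scipy, OpenCV 4.12 (cv2) and the standard library are available. Lean on these libraries where they do the work, as an engineer would, in place of code of your own. Each camera call takes 0.05 s, during which the arm holds its last target. There are 200 camera calls.

## Working session

There is one attempt and no reset: what is moved stays moved. The work goes in short steps, Python scripts to look and compute and a tool call to move; the robot and the scene stay as the last step left them, time stands still between calls to the robot, and variables do not carry over. Pictures are saved under pics/ and viewed, at most 10 in all, crops included, and the job is handed in when it is done.

Besides the shell and the picture viewer there is one more tool, called as name(argument=value, ...), one argument or row to a line, values as JSON. play_rows: Moves the arm, as the interface text tells. Its arguments: {"type":"object","properties":{"plan":{"type":"array"}},"required":["plan"]}

```bash
mkdir -p pics
cat > h.py <<'E'
import numpy as np, cv2
from scipy.spatial.transform import Rotation as R
from workcell import r, imaging, job_done
def ray(cam,px):
    m=imaging.camera_model(cam);K=np.array(m["camera_matrix"]);T=np.array(m["T"])
    d=np.array([(px[0]-K[0,2])/K[0,0],-(px[1]-K[1,2])/K[1,1],-1.0])
    return T[:3,3],T[:3,:3]@d
def at_z(cam,px,z):
    o,d=ray(cam,px); return o+d*(z-o[2])/d[2]
def cloud(cam,depth,mask):
    m=imaging.camera_model(cam);K=np.array(m["camera_matrix"]);T=np.array(m["T"])
    v,u=np.nonzero(mask&(depth>0)); z=depth[v,u]
    P=np.stack([(u-K[0,2])/K[0,0]*z,-(v-K[1,2])/K[1,1]*z,-z],1)
    return P@T[:3,:3].T+T[:3,3]
def save(n,im): cv2.imwrite("pics/"+n+".png",cv2.cvtColor(im,cv2.COLOR_RGB2BGR))
def tool(): 
    o=r.get_obs(); return np.array(o["tcp_pos"]),R.from_rotvec(o["eef_rot"]).as_matrix()
E
cat > a.py <<'E'
from h import *
o=r.get_obs();print(o); print({k:(v if k!="T" else np.round(v,3)) for k,v in imaging.camera_model("top").items()})
for c in ["top","scene"]:
    im,d=imaging.grab_frame(c);save(c+"0",im)
    for l in ["tube","clamp","jar","water_beaker","tally_counter","lever"]:
        q=imaging.masks_of(c,l)
        for x in q[:1]:
            P=cloud(c,d,x["region"]); print(c,l,round(x["p"],2),np.round(x["position"]),np.round(np.median(P,0),3),np.round(np.percentile(P,[2,98],axis=0),3).tolist())
    for l,z in [("nest",.012),("knob",.1),("pivot",.08),("lever",.0625),("tube",0),("clamp",0),("jaw_pad",0)]:
        for x in imaging.pinpoint(c,l)[:1]: print(c,"pin",l,round(x["p"],2),np.round(x["position"]),np.round(at_z(c,x["position"],z),4))
E
python3 a.py
```

```text
{'time_s': 0.0, 'qpos': array([ 1.1235017 ,  0.42671203,  0.07384299,  1.60661172, -0.03408488,
        1.1107607 , -0.06711345]), 'qd': array([ 5.49960672e-04, -6.06912154e-05,  5.95938223e-04,  7.19645848e-05,
        4.18537490e-04,  8.83688886e-04,  1.90978658e-03]), 'tau': array([-9.17722082e-05, -9.35815001e+01,  3.66644114e+00, -4.54203451e+01,
       -4.85912827e-02,  1.98147038e-02,  1.37384263e-04]), 'tcp_pos': array([ 0.19794319, -0.64500176,  0.30198654]), 'eef_rot': array([-3.10565204e+00, -4.65821430e-01,  4.41912273e-04]), 'force': array([-0.03630956, -0.80401019,  0.19911135]), 'moment': array([-0.00885734,  0.00612602, -0.02199678]), 'gripper_force': 0.0, 'grip_width': 0.9983461447874122}
{'camera_matrix': array([[380.28499932,   0.        , 324.67696333],
       [  0.        , 380.28499932, 198.82460538],
       [  0.        ,   0.        ,   1.        ]]), 'T': array([[ 0.014,  0.992, -0.129,  0.432],
       [-1.   ,  0.015,  0.005, -0.023],
       [ 0.007,  0.129,  0.992,  1.12 ],
       [ 0.   ,  0.   ,  0.   ,  1.   ]])}
top tube 0.56 [239. 231.] [0.475 0.192 0.
[... 1258 characters left out ...]
0.75 [161. 252.] [0.706 0.37  0.053] [[0.685, 0.337, 0.005], [0.754, 0.401, 0.083]]
scene tally_counter 0.57 [434. 195.] [ 0.384 -0.413  0.022] [[0.364, -0.442, -0.001], [0.412, -0.396, 0.029]]
scene lever 0.83 [349. 199.] [ 0.532 -0.142  0.08 ] [[0.442, -0.181, 0.062], [0.581, -0.116, 0.116]]
scene pin nest 0.78 [315. 216.] [ 0.571 -0.061  0.012]
scene pin knob 0.83 [365. 204.] [ 0.4514 -0.1477  0.1   ]
scene pin pivot 0.85 [338. 190.] [ 0.5577 -0.1426  0.08  ]
scene pin lever 0.77 [342. 194.] [ 0.5501 -0.1544  0.0625]
scene pin tube 0.55 [266. 283.] [0.4753 0.1977 0.    ]
scene pin clamp 0.58 [323. 211.] [ 0.5769 -0.1016  0.    ]
scene pin jaw_pad 0.68 [339. 192.] [ 0.6086 -0.2011  0.    ]
```

```bash
python3 - <<'E'
import cv2
a=cv2.imread("pics/top0.png")[120:300,200:500];cv2.imwrite("pics/top0c.png",cv2.resize(a,(800,480),interpolation=cv2.INTER_CUBIC))
E
cat > b.py <<'E'
from h import *
im,d=imaging.grab_frame("top")
P=cloud("top",d,np.ones(d.shape,bool))
# tube cap top
s=P[(abs(P[:,0]-.47)<.05)&(abs(P[:,1]-.195)<.05)&(P[:,2]>.088)]
print("cap",len(s),s.min(0),s.max(0),np.median(s,0))
s=P[(abs(P[:,0]-.57)<.14)&(abs(P[:,1]+.09)<.15)]
for lo,hi in[(.007,.02),(.05,.06),(.058,.068)]:
    q=s[(s[:,2]>lo)&(s[:,2]<hi)][:,:2].astype(np.float32)
    print(lo,len(q),cv2.minAreaRect(q*1000),)
q=s[(s[:,2]>.1)]; print("knob",len(q),q.mean(0))
E
python3 b.py
```

```text
cap 116 [0.46143136 0.18134145 0.08970279] [0.4912485  0.21079774 0.10004842] [0.47510398 0.19671469 0.09575027]
0.007 1868 ((606.039794921875, -75.61466979980469), (276.1757507324219, 186.51089477539062), 74.47695922851562)
0.05 302 ((566.9649047851562, -105.46522521972656), (176.67877197265625, 80.13533020019531), 74.6485824584961)
0.058 180 ((567.6971435546875, -102.77275085449219), (168.74183654785156, 77.21527099609375), 75.61632537841797)
knob 55 [ 0.45696847 -0.1370832   0.11511679]
```

View pics/top0c.png

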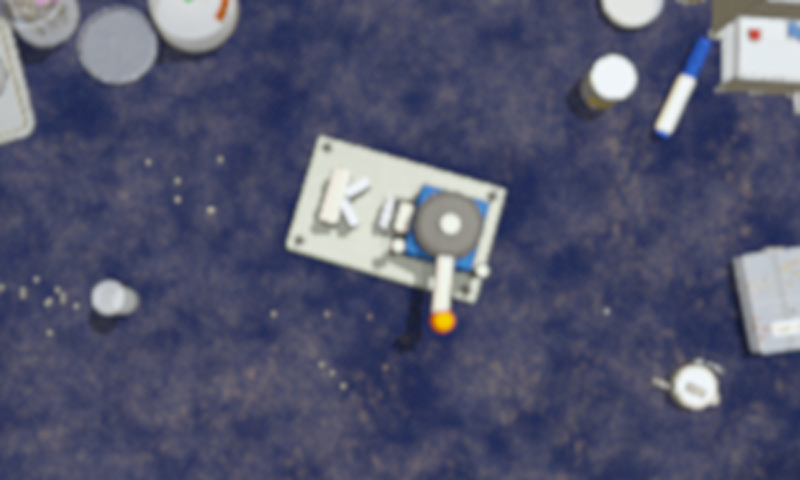

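View pics/scene0.png

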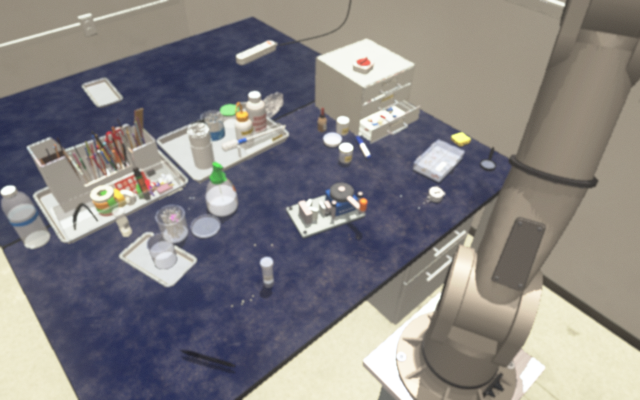

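The pictures show the tube at crop (112,298), clamp plate centred near (395,218), V on the left, pivot (450,222) and knob (443,321). That puts the clamp yaw at about -0.267 and the lever slightly negative, consistent with the network numbers.

```bash
cat >> h.py <<'E'
def plan(targets, g=1.0, maxmm=45, maxr=0.14, start=None):
    """targets: list of (x,y,z,angle of tool y in world). tool stays down. prints rounded rows"""
    p,M=tool() if start is None else start
    for (x,y,z,a) in targets:
        ty=np.array([np.cos(a),np.sin(a),0]);tz=np.array([0,0,-1.]);G=np.stack([np.cross(ty,tz),ty,tz],1)
        t=np.array([x,y,z]); rv=R.from_matrix(M.T@G).as_rotvec()
        n=max(int(np.ceil(np.linalg.norm(t-p)*1000/maxmm)),int(np.ceil(np.linalg.norm(rv)/maxr)),1)
        p0=p.copy();rows=[]
        for i in range(n):
            w=p0+(t-p0)*(i+1)/n
            s=np.round(M.T@(w-p)*1000,1); dr=np.round(R.from_matrix(M.T@G).as_rotvec()/(n-i),3)
            rows.append([*s.tolist(),*dr.tolist(),g]); p=p+M@s/1000; M=M@R.from_rotvec(dr).as_matrix()
        for i in range(0,n,5): print([rows[i:i+5]])
    return p,M
E
python3 -c "
from h import *
plan([(.50,-.09,.36,-.267)])"
```

```text
[[[30.1, -29.5, -3.8, 0.0, -0.0, -0.067, 1.0], [32.0, -27.4, -3.8, 0.0, -0.0, -0.067, 1.0], [33.8, -25.2, -3.9, 0.0, -0.0, -0.067, 1.0], [35.4, -22.9, -3.8, 0.0, -0.0, -0.067, 1.0], [36.8, -20.4, -3.8, 0.0, -0.0, -0.067, 1.0]]]
[[[38.1, -18.0, -3.8, 0.0, -0.0, -0.067, 1.0], [39.3, -15.3, -3.8, 0.0, -0.0, -0.067, 1.0], [40.2, -12.7, -3.9, 0.0, -0.0, -0.067, 1.0], [40.9, -10.0, -3.8, 0.0, -0.0, -0.067, 1.0], [41.5, -7.2, -3.8, 0.0, -0.0, -0.067, 1.0]]]
[[[41.9, -4.4, -3.8, 0.0, -0.0, -0.067, 1.0], [42.1, -1.6, -3.8, 0.0, -0.0, -0.067, 1.0], [42.2, 1.2, -3.9, 0.0, -0.0, -0.067, 1.0], [41.9, 4.1, -3.8, 0.0, -0.0, -0.068, 1.0], [41.6, 6.8, -3.8, 0.0, -0.0, -0.067, 1.0]]]
```

play_rows(
  plan=[
    [[30,-29.5,-4,0,0,-0.067,1],[32,-27.5,-4,0,0,-0.067,1],[34,-25,-4,0,0,-0.067,1],[35.5,-23,-4,0,0,-0.067,1],[37,-20.5,-4,0,0,-0.067,1]],
  ],
)

```text
time_s: 1.95
tcp_pos: [0.2995, -0.4583, 0.323]
eef_rot: [2.984, 0.981, 0.0]
force: [-0.0, -0.6, -0.2]
grip_width: 0.997
gripper_force: 0.0
```

play_rows(
  plan=[
    [[38,-18,-4,0,0,-0.067,1],[39,-15.5,-4,0,0,-0.067,1],[40,-12.5,-4,0,0,-0.067,1],[41,-10,-4,0,0,-0.067,1],[41.5,-7,-4,0,0,-0.067,1]],
  ],
)

```text
time_s: 2.45
tcp_pos: [0.3999, -0.2737, 0.3432]
eef_rot: [2.778, 1.465, 0.0]
force: [0.6, -0.5, 0.2]
grip_width: 0.999
gripper_force: 0.0
```

play_rows(
  plan=[
    [[42,-4.5,-4,0,0,-0.067,1],[42,-1.5,-4,0,0,-0.067,1],[42,1,-4,0,0,-0.067,1],[42,4,-4,0,0,-0.067,1],[41.5,7,-4,0,0,-0.067,1]],
  ],
)

```text
time_s: 2.95
tcp_pos: [0.5005, -0.0886, 0.3632]
eef_rot: [2.495, 1.908, 0.001]
force: [1.0, -0.9, 0.6]
grip_width: 0.998
gripper_force: 0.0
```

play_rows(
  plan=[
    [[0,0,0,0,0,0,1]],
  ],
)

```text
time_s: 3.05
tcp_pos: [0.502, -0.0851, 0.3635]
eef_rot: [2.49, 1.916, 0.004]
force: [-0.9, 0.1, 0.8]
grip_width: 0.998
gripper_force: 0.0
```

```bash
cat > c.py <<'E'
from h import *
import sys
o=r.get_obs();print(o["time_s"],o["tcp_pos"],o["eef_rot"],o["qpos"],o["force"])
im,d=imaging.grab_frame("wrist");save(sys.argv[1],im)
print(np.round(imaging.camera_model("wrist")["T"],3).tolist())
for l,z in [("nest",.012),("knob",.1),("pivot",.08),("clamp",0),("jaw_pad",0)]:
    for x in imaging.pinpoint("wrist",l)[:1]: print("pin",l,round(x["p"],2),np.round(x["position"]),np.round(at_z("wrist",x["position"],z),4))
P=cloud("wrist",d,np.ones(d.shape,bool)); np.save("P.npy",P)
c=np.array([.57,-.1]);s=P[np.linalg.norm(P[:,:2]-c,axis=1)<.17]
for lo,hi in[(.008,.016),(.042,.049),(.053,.060),(.06,.066),(.07,.085),(.085,.1),(.11,.125)]:
    q=s[(s[:,2]>lo)&(s[:,2]<hi)][:,:2].astype(np.float32)
    if len(q)>5: print(lo,len(q),np.median(q,0),cv2.minAreaRect(q*1000))
E
python3 c.py w1
```

```text
3.05 [ 0.50195216 -0.08508938  0.36346808] [2.48963579 1.91602839 0.00383308] [ 0.4722156   0.12890333 -0.46766745  1.8739039   0.06186668  1.15127154
 -0.27616243] [-0.92512816  0.05801704  0.81768856]
[[0.966, 0.25, 0.065, 0.521], [-0.258, 0.934, 0.247, -0.015], [0.001, -0.256, 0.967, 0.445], [0.0, 0.0, 0.0, 1.0]]
pin nest 0.72 [378. 134.] [ 0.5778 -0.0662  0.012 ]
pin knob 0.77 [291. 244.] [ 0.4519 -0.1436  0.1   ]
pin pivot 0.59 [381. 221.] [ 0.5503 -0.1517  0.08  ]
pin clamp 0.96 [374. 153.] [ 0.5687 -0.091   0.    ]
pin jaw_pad 0.79 [374. 150.] [ 0.5692 -0.0882  0.    ]
0.008 9787 [ 0.5730683  -0.06999667] ((566.1050415039062, -104.59709167480469), (213.8162078857422, 129.74783325195312), 73.87876892089844)
0.042 351 [ 0.56556386 -0.0939649 ] ((561.3007202148438, -113.91128540039062), (174.35743713378906, 79.38623046875), 73.76953887939453)
0.053 2029 [ 0.57887197 -0.04823529] ((563.0101318359375, -112.36457824707031), (175.60638427734375, 80.9965591430664), 73.82794952392578)
0.06 413 [ 0.5368351  -0.13146985] ((549.3922729492188, -157.32855224609375), (81.0810317993164, 74.4817123413086), 71.43643188476562)
0.07 4224 [ 0.54006445 -0.14838661] ((524.5250854492188, -146.75555419921875), (100.77392578125, 121.09123229980469), 43.710567474365234)
0.085 295 [ 0.54809153 -0.15169136] ((502.34051513671875, -148.79310607910156), (18.84870147705078, 118.86341857910156), 82.66969299316406)
0.11 323 [ 0.45343134 -0.14204839] ((453.07958984375, -143.04273986816406), (18.82030487060547, 20.978342056274414), 55.82866668701172)
```

View pics/w1.png

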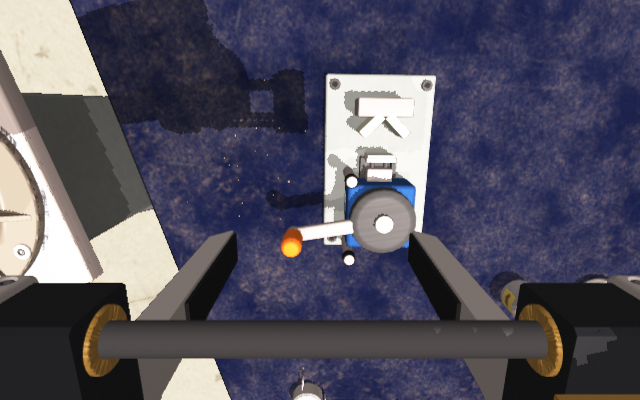

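The wrist view shows the plate at cols 325-436 and rows 75-245. The V is near (385,115), the jaw near (380,160), the hub at (383,222), the knob at (291,243), and the posts are at (351,181) and (348,259). The plate rectangle measures 214x130, which matches the sheet, and gives a yaw of about -0.281.

```bash
cat > e.py <<'E'
from h import *
P=np.load("P.npy"); a=-.2813; ex=np.array([np.cos(a),np.sin(a)]);ey=np.array([-np.sin(a),np.cos(a)])
O=np.array([.5687,-.0915]); Q=np.c_[(P[:,:2]-O)@ex,(P[:,:2]-O)@ey,P[:,2]]*1000
m=(abs(Q[:,0])<110)&(abs(Q[:,1])<140);Q=Q[m]
def e(n,s): print(n,len(s),np.round(np.percentile(s,[1,50,99],axis=0),1).tolist()) if len(s) else print(n,0)
e("Vtop",Q[(Q[:,2]>55)&(Q[:,2]<60)&(Q[:,1]>10)])
v=Q[(Q[:,2]>54)&(Q[:,2]<60)&(Q[:,1]>10)]
for y in range(15,80,4):
    t=v[(v[:,1]>=y)&(v[:,1]<y+4)]
    if len(t): print(y,np.round([t[:,0].min(),t[:,0].max(),t[abs(t[:,0])<60][:,0].mean()],1))
e("jaw",Q[(Q[:,2]>42)&(Q[:,2]<50)&(abs(Q[:,0])<20)&(Q[:,1]>-25)&(Q[:,1]<20)])
h=Q[(Q[:,2]>66)&(Q[:,2]<84)&(Q[:,0]>-38)&(Q[:,1]<-20)];e("hub",h)
if len(h): print("hubcircle",cv2.minEnclosingCircle(h[:,:2].astype(np.float32)))
e("hubcap",Q[(Q[:,2]>84)&(Q[:,0]>-40)&(Q[:,1]<-20)])
k=Q[(Q[:,2]>105)&(Q[:,0]<-60)];e("knob",k)
e("posts",Q[(Q[:,2]>30)&(Q[:,0]>-60)&(Q[:,0]<-40)&((Q[:,1]<-90)|(Q[:,1]>-45))])
E
python3 e.py; python3 -c "
from h import *
plan([(.476,.196,.30,-.281)])"
```

```text
Vtop 1052 [[-26.8, 26.3, 55.0], [0.5, 51.4, 55.8], [29.5, 65.2, 57.5]]
23 [-23.1  25.2  -1. ]
27 [-25.4  28.3   2.9]
31 [-24.5  27.1   1. ]
35 [-21.3  23.2  -0.5]
39 [-17.1  19.9   0.4]
43 [-27.1  27.9   0.6]
47 [-28.4  31.1   2. ]
51 [-28.4  30.8   1. ]
55 [-28.5  30.7   0.3]
59 [-28.7  30.3  -0.3]
63 [-27.8  29.8   1.4]
jaw 196 [[-14.9, -4.7, 42.1], [1.1, -1.0, 44.1], [17.2, 2.6, 45.8]]
hub 3391 [[-36.9, -112.0, 68.2], [-3.6, -61.8, 80.6], [34.8, -24.0, 82.8]]
hubcircle ((-15.195120811462402, -69.37907409667969), 53.183815002441406)
hubcap 1229 [[-19.1, -73.6, 84.5], [-17.3, -23.6, 319.2], [8.9, -20.1, 363.7]]
knob 9144 [[-109.5, -84.2, 113.1], [-86.0, 8.3, 379.2], [-60.5, 10.8, 381.1]]
posts 3587 [[-59.8, -21.7, 76.9], [-49.8, 8.8, 379.3], [-40.1, 11.2, 381.1]]
[[[38.7, -14.2, 8.9, -0.0, 0.0, 0.002, 1.0], [38.6, -14.2, 9.0, -0.0, 0.0, 0.001, 1.0], [38.6, -14.3, 8.9, -0.0, 0.0, 0.002, 1.0], [38.6, -14.4, 8.9, -0.0, 0.0, 0.001, 1.0], [38.6, -14.4, 9.0, -0.0, 0.0, 0.002, 1.0]]]
[[[38.5, -14.5, 8.9, -0.0, 0.0, 0.001, 1.0], [38.5, -14.6, 9.0, -0.0, 0.0, 0.002, 1.0]]]
```

play_rows(
  plan=[
    [[38.5,-14,9,0,0,0,1],[38.5,-14,9,0,0,0,1],[38.5,-14.5,9,0,0,0,1],[38.5,-14.5,9,0,0,0,1],[38.5,-14.5,9,0,0,0,1]],
  ],
)

```text
time_s: 3.85
tcp_pos: [0.4816, 0.1149, 0.3176]
eef_rot: [2.5, 1.902, 0.0]
force: [1.0, 0.0, 0.3]
grip_width: 1.0
gripper_force: 0.0
```

play_rows(
  plan=[
    [[38.5,-14.5,9,0,0,0,1],[38.5,-14.5,9,0,0,0.002,1],[0,0,0,0,0,0,1],[0,0,0,0,0,0,1]],
  ],
)

```text
time_s: 4.25
tcp_pos: [0.4743, 0.1962, 0.2994]
eef_rot: [-2.5, -1.903, 0.001]
force: [0.8, -1.2, -1.0]
grip_width: 1.0
gripper_force: 0.0
```

```bash
cat > f.py <<'E'
from h import *
o=r.get_obs();print(o["time_s"],o["tcp_pos"],o["eef_rot"],o["qpos"],o["force"])
im,d=imaging.grab_frame("wrist");save("w2",im)
for l,z in [("tube",0)]:
    for x in imaging.pinpoint("wrist",l)[:1]: print("pin",l,round(x["p"],2),np.round(x["position"]),np.round(at_z("wrist",x["position"],z),4))
for x in imaging.masks_of("wrist","tube")[:1]:
    P=cloud("wrist",d,x["region"]); print(x["p"],x["position"],np.percentile(P,[1,50,99],axis=0).round(4).tolist())
    c=P[P[:,2]>.09]; print(len(c),cv2.minEnclosingCircle((c[:,:2]*1000).astype(np.float32)),c.mean(0))
E
python3 f.py
```

```text
4.25 [0.47429918 0.19616636 0.29943501] [-2.49954429e+00 -1.90276128e+00  1.00154205e-03] [ 0.07465274  0.22593286 -0.67273836  1.93412401  0.16274769  1.03610108
 -0.93862705] [ 0.84366386 -1.19759466 -1.03610122]
pin tube 0.61 [319. 175.] [0.4732 0.198  0.    ]
0.7 [322.8, 190.4] [[0.46, 0.1635, 0.0001], [0.4764, 0.2, 0.0956], [0.4907, 0.2121, 0.0974]]
1133 ((475.4440612792969, 196.4605712890625), 16.33123016357422) [0.47560969 0.19717519 0.09574235]
```

```bash
python3 -c "
from h import *
plan([(.4754,.1965,.146,-.281)],maxmm=32)"
```

```text
[[[0.4, -0.0, 30.8, 0.0, 0.0, 0.002, 1.0], [0.4, -0.0, 30.7, 0.0, 0.0, 0.002, 1.0], [0.3, -0.0, 30.8, 0.0, 0.0, 0.002, 1.0], [0.4, -0.0, 30.8, 0.0, 0.0, 0.001, 1.0], [0.4, -0.1, 30.8, 0.0, 0.0, 0.002, 1.0]]]
```

play_rows(
  plan=[
    [[0.4,0,31,0,0,0.002,1],[0.4,0,31,0,0,0.002,1],[0.4,0,31,0,0,0.002,1],[0.4,0,31,0,0,0.002,1],[0.4,0,30,0,0,0.002,1]],
  ],
)

```text
time_s: 4.9
tcp_pos: [0.4755, 0.1967, 0.1448]
eef_rot: [2.512, 1.886, 0.001]
force: [0.7, -0.2, 0.2]
grip_width: 0.998
gripper_force: 0.0
```

play_rows(
  plan=[
    [[0,0,0,0,0,0,1],[0,0,0,0,0,0,1]],
  ],
)

```text
time_s: 5.1
tcp_pos: [0.4753, 0.1976, 0.1463]
eef_rot: [-2.511, -1.888, 0.001]
force: [0.2, 0.5, 0.9]
grip_width: 1.001
gripper_force: 0.0
```

Aligned with the tube within 1 mm. Close the gripper, then lift a little.

play_rows(
  plan=[
    [[0,0,0,0,0,0,-1],[0,0,0,0,0,0,-1],[0,0,0,0,0,0,-1],[0,0,0,0,0,0,-1],[0,0,0,0,0,0,-1]],
  ],
)

```text
time_s: 5.6
tcp_pos: [0.475, 0.1982, 0.146]
eef_rot: [2.51, 1.889, 0.001]
force: [0.3, 0.6, -0.6]
grip_width: 0.606
gripper_force: 0.0
```

play_rows(
  plan=[
    [[0,0,0,0,0,0,-1],[0,0,0,0,0,0,-1],[0,0,0,0,0,0,-1],[0,0,0,0,0,0,-1],[0,0,0,0,0,0,-1]],
  ],
)

```text
time_s: 6.1
tcp_pos: [0.475, 0.1982, 0.1457]
eef_rot: [-2.51, -1.89, -0.0]
force: [-0.0, 0.1, 0.3]
grip_width: 0.334
gripper_force: 30.0
```

```bash
python3 -c "
from h import *
plan([(.475,.198,.29,-.281),(.5758,-.069,.29,-.281)],g=-1,maxmm=36)"
```

```text
[[[-0.0, 0.0, -28.9, -0.0, -0.0, 0.0, -1], [-0.1, 0.0, -28.8, -0.0, -0.0, 0.0, -1], [-0.0, 0.1, -28.9, -0.0, -0.0, 0.0, -1], [-0.1, -0.0, -28.8, -0.0, -0.0, 0.001, -1], [-0.0, 0.0, -28.9, -0.0, -0.0, 0.0, -1]]]
[[[-28.6, 21.4, -0.0, -0.0, -0.0, 0.0, -1], [-28.5, 21.3, -0.0, -0.0, -0.0, 0.0, -1], [-28.6, 21.4, -0.0, -0.0, -0.0, 0.0, -1], [-28.6, 21.3, -0.0, -0.0, -0.0, 0.0, -1], [-28.6, 21.4, -0.0, -0.0, -0.0, 0.0, -1]]]
[[[-28.5, 21.4, -0.0, -0.0, -0.0, 0.0, -1], [-28.6, 21.3, -0.0, -0.0, -0.0, 0.0, -1], [-28.6, 21.4, -0.0, -0.0, -0.0, 0.0, -1]]]
```

play_rows(
  plan=[
    [[0,0,-10,0,0,0,-1],[0,0,-28,0,0,0,-1],[0,0,-36,0,0,0,-1],[0,0,-36,0,0,0,-1],[0,0,-34,0,0,0,-1]],
  ],
)

```text
time_s: 6.6
tcp_pos: [0.4746, 0.1984, 0.292]
eef_rot: [-2.509, -1.89, -0.001]
force: [0.1, -0.2, -1.1]
grip_width: 0.335
gripper_force: 30.0
```

play_rows(
  plan=[
    [[-20,15,0,0,0,0,-1],[-32,24,0,0,0,0,-1],[-32,24,0,0,0,0,-1],[-32,24,0,0,0,0,-1],[-32,24,0,0,0,0,-1]],
  ],
)

```text
time_s: 7.1
tcp_pos: [0.5409, 0.0238, 0.2906]
eef_rot: [2.509, 1.89, 0.001]
force: [-0.1, 1.2, -0.7]
grip_width: 0.338
gripper_force: 30.0
```

play_rows(
  plan=[
    [[-32,24,0,0,0,0,-1],[-32,24,0,0,0,0,-1],[-16,12,0,0,0,0,-1],[0,0,0,0,0,0,-1],[0,0,0,0,0,0,-1]],
  ],
)

```text
time_s: 7.6
tcp_pos: [0.576, -0.068, 0.29]
eef_rot: [-2.51, -1.889, -0.0]
force: [-0.3, 0.1, -0.9]
grip_width: 0.334
gripper_force: 30.0
```

```bash
cat > g.py <<'E'
from h import *
import sys
o=r.get_obs();print(o["time_s"],o["tcp_pos"],o["eef_rot"],o["grip_width"],o["qpos"],o["force"])
p,M=tool()
im,d=imaging.grab_frame("wrist");save(sys.argv[1],im)
for l,z in [("nest",.012),("pivot",.08)]:
    for x in imaging.pinpoint("wrist",l)[:1]: print("pin",l,round(x["p"],2),np.round(x["position"]),np.round(at_z("wrist",x["position"],z),4))
P=cloud("wrist",d,np.ones(d.shape,bool)); np.save("P.npy",P)
for x in imaging.masks_of("wrist","tube")[:1]:
    P=cloud("wrist",d,x["region"]); L=(P-p)@M*1000; print("tube in tool",x["p"],x["position"],np.percentile(L,[1,50,99],axis=0).round(1).tolist())
    zc=L[:,2]
    for lo in range(30,150,10):
        t=L[(zc>=lo)&(zc<lo+10)]
        if len(t)>10: print(lo,len(t),t.min(0).round(1),t.max(0).round(1))
E
python3 g.py w3; python3 e.py
```

```text
7.6 [ 0.57602737 -0.06796213  0.29001201] [-2.50959878e+00 -1.88888358e+00 -4.18794903e-04] 0.3335684012998997 [ 0.42957505  0.32789597 -0.51827883  1.81042098  0.1841064   1.05131886
 -0.43806163] [-0.29394409  0.05511102 -0.88940832]
pin nest 0.85 [324. 174.] [ 0.5806 -0.0598  0.012 ]
tube in tool 0.59 [323.0, 270.7] [[-11.5, -13.9, 49.0], [8.3, 0.3, 50.9], [16.3, 15.2, 143.6]]
40 1276 [-11.5 -14.5  48.5] [16.2 15.  50. ]
50 3088 [-12.4 -15.   50. ] [17.  16.2 60. ]
60 166 [  7.2 -14.2  60. ] [16.7 11.7 69.9]
70 381 [  4.4 -12.8  70. ] [14.2 13.2 80. ]
80 323 [  4.  -13.1  80.1] [14.3 13.  89.9]
90 298 [  2.6 -13.7  90. ] [14.3 13.  99.9]
100 254 [ -0.5 -14.1 100. ] [ 14.1  13.1 110. ]
110 199 [  3.6 -13.8 110.1] [ 13.9  12.9 120. ]
120 181 [  4.2 -13.4 120. ] [ 13.8  12.6 129.9]
130 160 [  4.3 -13.4 130.1] [ 14.   12.5 140. ]
140 83 [  4.4 -13.1 140. ] [ 13.7  12.4 146.7]
Vtop 2067 [[-27.4, 35.2, 55.1], [1.4, 60.9, 56.6], [30.1, 74.9, 58.2]]
31 [-21.4  24.4  -2.1]
35 [-26.   29.    0.4]
39 [-24.9  28.8   3.2]
43 [-21.4  25.2   1.9]
47 [-17.7  21.5   1.3]
51 [-14.   17.7   2. ]
55 [-28.5  31.2  -0.7]
59 [-28.4  31.2   2.2]
63 [-28.3  31.1   0.4]
67 [-28.2  31.    2.2]
71 [-28.1  30.7   1. ]
75 [ 7.5 27.9 19.2]
jaw 150 [[-14.8, 4.1, 42.7], [8.4, 9.9, 44.7], [18.1, 12.0, 46.8]]
hub 107 [[-35.6, -99.9, 66.9], [-28.2, -95.4, 73.0], [27.7, -27.5, 79.9]]
hubcircle ((-4.284592628479004, -62.95799255371094), 45.876319885253906)
hubcap 0
knob 5964 [[-76.6, 24.7, 290.4], [-71.4, 50.7, 299.5], [-60.3, 60.5, 308.2]]
posts 3139 [[-59.8, 48.2, 302.3], [-51.0, 53.0, 306.8], [-42.0, 55.4, 308.5]]
```

View pics/w3.png

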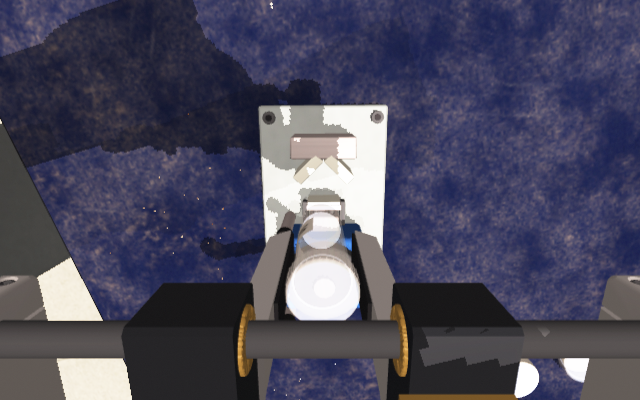

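The tube sits centred in the fingers: cap at (322,288), V notch at (322,165), jaw at (322,205). The first wrist view was taken unsettled, so the clamp really lies about 8 mm further along +y, which agrees with this pin and roughly with the top camera. I'll go lower over the corrected spot and measure again.

```bash
python3 -c "
from h import *
plan([(.5786,-.0624,.222,-.281)],g=-1,maxmm=24)"
```

```text
[[[1.7, 0.4, 22.7, 0.0, -0.0, 0.001, -1], [1.7, 0.4, 22.7, 0.0, -0.0, 0.001, -1], [1.7, 0.4, 22.7, 0.0, -0.0, 0.001, -1]]]
```

play_rows(
  plan=[
    [[2,0.4,22,0,0,0.001,-1],[2,0.4,23,0,0,0.001,-1],[2,0.4,23,0,0,0.001,-1],[0,0,0,0,0,0,-1],[0,0,0,0,0,0,-1]],
  ],
)

```text
time_s: 8.3
tcp_pos: [0.5791, -0.0622, 0.2222]
eef_rot: [-2.511, -1.887, 0.0]
force: [1.2, 0.5, -0.5]
grip_width: 0.336
gripper_force: 30.0
```

play_rows(
  plan=[
    [[0,0,0,0,0,0,-1],[0,0,0,0,0,0,-1]],
  ],
)

```text
time_s: 8.5
tcp_pos: [0.5795, -0.0627, 0.223]
eef_rot: [2.512, 1.885, 0.002]
force: [0.4, 0.3, -0.8]
grip_width: 0.336
gripper_force: 30.0
```

```bash
cat > k.py <<'E'
from h import *
p,M=tool()
P=np.load("P.npy"); L=(P-p)@M*1000; z=(p[2]-L[:,2]/1000)*1000  # height approx
L=np.c_[L[:,:2],z]
def e(n,s): print(n,len(s),np.round(np.percentile(s,[.5,50,99.5],axis=0),1).tolist()) if len(s) else print(n,0)
v=L[(z>54)&(z<60)&(L[:,0]>10)&(abs(L[:,1])<40)&(L[:,0]<80)]; e("V",v)
for x in range(12,56,3):
    t=v[(v[:,0]>=x)&(v[:,0]<x+3)]
    if len(t)>3: 
        n=np.sort(t[:,1]); g=np.diff(n); i=g.argmax()
        print(x,n[[0,-1]].round(1),"gap",n[i].round(1),n[i+1].round(1))
e("jaw",L[(z>42)&(z<49)&(abs(L[:,1])<20)&(L[:,0]>-40)&(L[:,0]<12)])
q=L[(z>9)&(z<16)&(abs(L[:,1])<75)&(L[:,0]<100)]; e("plate",q); print(cv2.minAreaRect(q[:,:2].astype(np.float32)))
E
python3 g.py w4; python3 k.py
```

```text
8.5 [ 0.57954528 -0.06273766  0.22297229] [2.51154328e+00 1.88515197e+00 1.94209706e-03] 0.33586226191177393 [ 0.39756352  0.40468475 -0.49998732  1.86763449  0.23882541  0.92652614
 -0.4957153 ] [ 0.44048604  0.31018214 -0.79860536]
pin nest 0.74 [320. 195.] [ 0.5785 -0.0608  0.012 ]
tube in tool 0.87 [322.0, 271.9] [[-12.4, -14.5, 49.8], [7.1, -0.2, 51.7], [15.2, 15.3, 144.0]]
40 149 [-12.  -14.3  49. ] [14.7 14.3 50. ]
50 4219 [-13.5 -15.3  50. ] [16.  16.2 60. ]
60 195 [  2.2 -15.3  60. ] [15.7 16.2 70. ]
70 376 [  0.  -15.4  70. ] [13.5 16.2 79.9]
80 342 [ -2.5 -15.3  80. ] [13.2 16.3 90. ]
90 306 [ -7.5 -15.4  90. ] [ 13.   16.2 100. ]
100 253 [ -1.4 -14.3 100. ] [ 13.3  12.9 109.9]
110 197 [  2.6 -14.  110.1] [ 12.9  12.  120. ]
120 186 [  3.6 -13.4 120. ] [ 12.8  12.1 129.9]
130 160 [  2.9 -12.9 130. ] [ 12.6  12.3 139.9]
140 98 [-67.6 -25.2 140.1] [ 12.5  24.6 147.5]
V 2963 [[10.3, -30.3, 54.1], [30.8, -0.9, 55.9], [43.6, 28.4, 57.7]]
12 [-23.4  22.6] gap -8.1 6.4
15 [-20.5  19.6] gap -5.2 3.5
18 [-17.6  16.6] gap -2.3 0.6
21 [-29.9  13.6] gap -23.4 -14.7
24 [-30.6  28.7] gap -0.1 0.6
27 [-30.5  28.7] gap -7.3 -6.6
30 [-30.3  28.6] gap -18.1 -17.3
33 [-31.   28.5] gap -31.0 -30.2
36 [-31.   28.4] gap -30.8 -30.1
39 [-30.9  28.3] gap -30.7 -29.9
42 [-29.8  28.3] gap -27.8 -27.0
jaw 0
plate 14090 [[-62.6, -64.6, 9.2], [22.5, -1.1, 11.0], [70.4, 63.3, 15.4]]
((-1.82470703125, -0.6021270751953125), (129.3660430908203, 145.70863342285156), 89.26758575439453)
```

View pics/w4.png

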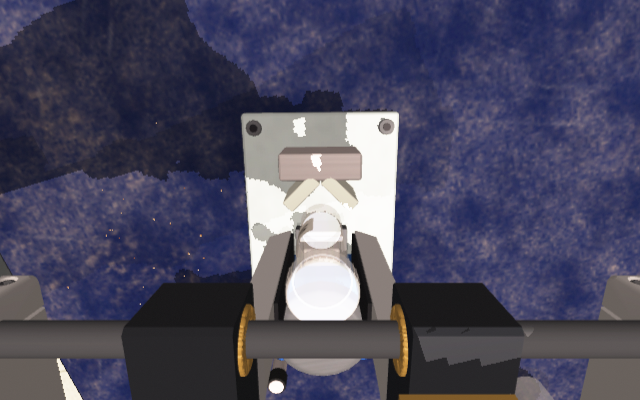

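The V is square to the tool. Its notch centre is at tool y -0.9 and the nest is about +2.2 in tool x. The tube is at about (-1.5,-0.6), so it is 3.7 mm short. I'll move +1.2 mm and descend.

play_rows(
  plan=[
    [[1.2,-0.3,5,0,0,0,-1],[0,0,15,0,0,0,-1],[0,0,18,0,0,0,-1],[0,0,13,0,0,0,-1],[0,0,7,0,0,0,-1]],
  ],
)

```text
time_s: 9.2
tcp_pos: [0.5784, -0.0614, 0.1617]
eef_rot: [-2.511, -1.885, 0.002]
force: [0.2, 0.1, -0.5]
grip_width: 0.338
gripper_force: 30.0
```

play_rows(
  plan=[
    [[0,0,2,0,0,0,-1],[0,0,2,0,0,0,-1],[0,0,0,0,0,0,-1],[0,0,0,0,0,0,-1]],
  ],
)

```text
time_s: 9.6
tcp_pos: [0.5794, -0.0615, 0.1602]
eef_rot: [2.512, 1.885, 0.001]
force: [0.3, -0.2, -1.7]
grip_width: 0.335
gripper_force: 30.0
```

play_rows(
  plan=[
    [[0,0,0.7,0,0,0,-1],[0,0,0.7,0,0,0,-1],[0,0,0,0,0,0,-1]],
  ],
)

```text
time_s: 9.9
tcp_pos: [0.5791, -0.0616, 0.1583]
eef_rot: [2.513, 1.886, 0.0]
force: [0.1, -1.0, 0.1]
grip_width: 0.334
gripper_force: 30.0
```

```bash
python3 g.py w5; python3 k.py
```

```text
9.9 [ 0.57911001 -0.06156445  0.15833784] [2.51259535e+00 1.88578240e+00 6.46852609e-05] 0.3339493713544379 [ 0.36749336  0.48627324 -0.47090378  1.91314164  0.29696074  0.81051539
 -0.5463684 ] [ 0.09177918 -0.97320574  0.07691209]
tube in tool 0.95 [322.2, 277.2] [[-12.4, -14.1, 49.0], [6.6, 0.6, 50.7], [15.6, 15.9, 118.3]]
40 1193 [-12.3 -14.4  48.4] [14.8 16.1 50. ]
50 3223 [-13.4 -15.   50. ] [16.3 16.6 60. ]
60 176 [  2.3 -15.   60. ] [15.9 16.6 70. ]
70 377 [ -1.5 -14.9  70. ] [13.4 16.6 80. ]
80 332 [ -3.1 -13.5  80.1] [13.4 16.7 90. ]
90 307 [ -6.6 -14.8  90.1] [13.4 16.6 99.9]
100 245 [-52.2 -14.  100. ] [ 21.1  14.9 109.9]
110 93 [-52.7 -20.1 110. ] [ 13.1  21.2 119.9]
120 26 [-52.5 -22.6 120. ] [ 12.9   2.3 127.5]
140 21 [-26.2 -17.6 141.7] [ -7.8  19.3 147.9]
V 5215 [[10.2, -29.4, 54.4], [30.0, -0.0, 56.4], [42.5, 29.2, 58.8]]
12 [-21.8  22.8] gap 4.9 7.1
15 [-18.8  19.8] gap -3.3 2.7
18 [-16.   16.5] gap -0.6 0.5
21 [-29.6  28.7] gap 27.9 28.7
24 [-29.6  29.4] gap 28.1 28.7
27 [-30.   29.8] gap -29.9 -29.3
30 [-29.9  29.9] gap 29.2 29.7
33 [-29.8  29.7] gap -0.1 0.5
36 [-30.2  29.6] gap -30.2 -29.5
39 [-30.   29.4] gap 0.5 1.0
42 [-26.   28.6] gap -24.5 -23.1
jaw 29 [[3.0, -12.6, 43.9], [11.5, 5.7, 46.8], [11.9, 12.9, 48.6]]
plate 18272 [[-44.5, -63.9, 9.4], [39.0, 1.0, 11.6], [69.8, 64.1, 15.6]]
((11.099639892578125, 0.09203338623046875), (129.68211364746094, 118.01285552978516), 89.31541442871094)
```

View pics/w5.png

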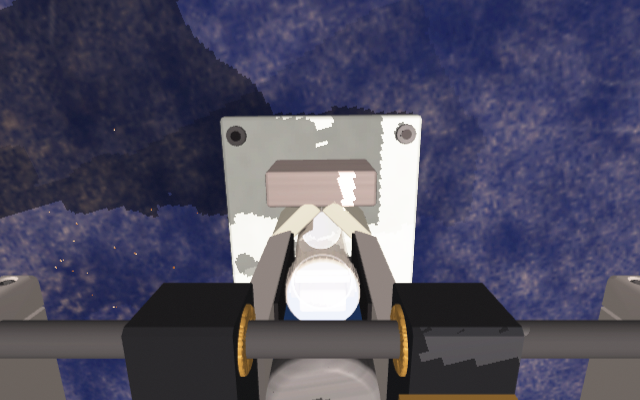

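The tube is between the V arms (notch at 322,215), about 2 mm short of home and centred. I'll lower it to contact.

play_rows(
  plan=[
    [[0,0,0.6,0,0,0,-1],[0,0,0.6,0,0,0,-1],[0,0,0,0,0,0,-1]],
  ],
)

```text
time_s: 10.4
tcp_pos: [0.5794, -0.0614, 0.1576]
eef_rot: [2.512, 1.886, 0.001]
force: [-1.8, -0.2, 8.8]
grip_width: 0.338
gripper_force: 30.0
```

play_rows(
  plan=[
    [[0,0,-0.5,0,0,0,0.3],[0,0,0,0,0,0,0.3],[0,0,0,0,0,0,0.3],[0,0,0,0,0,0,0.3],[0,0,0,0,0,0,0.3]],
  ],
)

```text
time_s: 10.9
tcp_pos: [0.5791, -0.0615, 0.1575]
eef_rot: [-2.513, -1.886, 0.0]
force: [-0.6, 0.4, 0.2]
grip_width: 0.648
gripper_force: 0.0
```

play_rows(
  plan=[
    [[0,0,-10,0,0,0,0.3],[0,0,-20,0,0,0,0.3],[0,0,-30,0,0,0,0.3],[0,0,-30,0,0,0,0.3],[0,0,-30,0,0,0,0.3]],
  ],
)

```text
time_s: 11.4
tcp_pos: [0.579, -0.0614, 0.2796]
eef_rot: [2.512, 1.886, 0.001]
force: [1.3, -0.7, -0.3]
grip_width: 0.652
gripper_force: 0.0
```

play_rows(
  plan=[
    [[-20,0,0,0,0,0.14,0.0],[-30,0,0,0,0,0.14,0.0],[0,0,0,0,0,0.14,0.0],[0,0,0,0,0,0.14,0.0],[0,0,0,0,0,0.14,0.0]],
  ],
)

```text
time_s: 11.9
tcp_pos: [0.5611, -0.1082, 0.2785]
eef_rot: [3.01, 0.901, 0.001]
force: [1.1, 0.7, -0.2]
grip_width: 0.5
gripper_force: 0.0
```

play_rows(
  plan=[
    [[0,0,0,0,0,0.14,0.0],[0,0,0,0,0,0.14,0.0],[0,0,0,0,0,0.14,0.0],[0,0,0,0,0,0.14,0.0],[0,0,0,0,0,0.14,0.0]],
  ],
)

```text
time_s: 12.4
tcp_pos: [0.5612, -0.1079, 0.2784]
eef_rot: [-3.136, 0.185, -0.001]
force: [0.7, 0.2, 0.2]
grip_width: 0.504
gripper_force: 0.0
```

play_rows(
  plan=[
    [[0,0,0,0,0,0.14,0.0],[0,0,0,0,0,0,0.0],[0,0,0,0,0,0,0.0],[0,0,0,0,0,0,0.0]],
  ],
)

```text
time_s: 12.8
tcp_pos: [0.5612, -0.108, 0.2779]
eef_rot: [-3.117, 0.39, -0.0]
force: [-0.1, -0.0, -0.7]
grip_width: 0.502
gripper_force: 0.0
```

```bash
cat > m.py <<'E'
from h import *
import sys
o=r.get_obs();print(o["time_s"],o["tcp_pos"],o["eef_rot"],o["grip_width"],o["qpos"],o["force"])
O=np.array([.5718,-.0843]);a=-.281;ex=np.array([np.cos(a),np.sin(a)]);ey=np.array([-np.sin(a),np.cos(a)])
def cl(p): return np.round(np.array([(p[:2]-O)@ex,(p[:2]-O)@ey])*1000,1)
for c in ["wrist","top","scene"]:
    im,d=imaging.grab_frame(c);save(sys.argv[1]+c,im)
    for l,z in [("nest",.012),("knob",.1),("pivot",.08),("tube",.012)]:
        for x in imaging.pinpoint(c,l)[:1]: w=at_z(c,x["position"],z);print(c,"pin",l,round(x["p"],2),np.round(x["position"]),np.round(w,4),cl(w))
    P=cloud(c,d,np.ones(d.shape,bool))
    k=P[(abs(P[:,2]-.118)<.007)&(np.linalg.norm(P[:,:2]-[.46,-.13],axis=1)<.06)]
    if len(k)>5: print("knobtop",len(k),k.mean(0),cl(k.mean(0)),cv2.minEnclosingCircle((k[:,:2]*1000).astype(np.float32)))
    k=P[(abs(P[:,2]-.108)<.006)&(np.linalg.norm(P[:,:2]-[.578,-.062],axis=1)<.03)]
    if len(k)>5: print("captop",len(k),k.mean(0),cl(k.mean(0)),cv2.minEnclosingCircle((k[:,:2]*1000).astype(np.float32)))
E
python3 m.py p1
```

```text
12.8 [ 0.56123924 -0.10800986  0.27786926] [-3.11718669e+00  3.89504503e-01 -3.87956492e-04] 0.5017222423135632 [ 0.27485459  0.29441364 -0.23773677  1.85520065  0.08107472  1.00104314
 -1.81621025] [-0.0536335  -0.00478248 -0.68624444]
wrist pin nest 0.91 [274. 176.] [ 0.5801 -0.0617  0.012 ] [ 1.7 24. ]
wrist pin knob 0.68 [387. 314.] [ 0.4578 -0.1363  0.1   ] [-95.1 -81.6]
wrist pin pivot 0.66 [373. 197.] [ 0.5539 -0.148   0.08  ] [  0.5 -66.2]
wrist pin tube 0.73 [276. 177.] [ 0.5791 -0.0634  0.012 ] [ 1.2 22.1]
captop 1443 [ 0.57914984 -0.06275994  0.1070786 ] [ 1.1 22.7] ((578.4970703125, -62.21870040893555), 16.478473663330078)
top pin nest 0.89 [336. 197.] [ 0.582  -0.0618  0.012 ] [ 3.5 24.4]
top pin tube 0.42 [331. 197.] [ 0.5815 -0.0483  0.012 ] [-0.7 37.3]
captop 19 [ 0.56993519 -0.05537365  0.10676803] [-9.8 27.3] ((569.3192138671875, -56.348716735839844), 9.726868629455566)
scene pin knob 0.83 [366. 202.] [ 0.4519 -0.1561  0.1   ] [ -95.3 -102.3]
scene pin pivot 0.94 [337. 190.] [ 0.5619 -0.1431  0.08  ] [  6.8 -59.3]
scene pin tube 0.65 [314. 213.] [ 0.5815 -0.0657  0.012 ] [ 4.2 20.6]
knobtop 35 [ 0.44986979 -0.13939844  0.11491162] [-101.9  -86.8] ((450.2001037597656, -140.28675842285156), 10.685686111450195)
captop 75 [ 0.57295989 -0.06434819  0.10589625] [-4.4 19.5] ((574.1072998046875, -65.3255844116211), 19.748476028442383)
```

```bash
python3 -c "
from h import *
plan([(.457,-.136,.278,-1.852),(.457,-.136,.182,-1.852)],g=0,maxmm=28)"
```

```text
[[[-23.5, 13.3, -0.1, -0.0, -0.0, 0.007, 0], [-23.4, 13.4, -0.1, -0.0, -0.0, 0.007, 0], [-23.3, 13.6, -0.1, -0.0, -0.0, 0.008, 0], [-23.2, 13.8, -0.1, -0.0, -0.0, 0.007, 0]]]
[[[0.0, -0.0, 24.0, -0.0, -0.0, 0.0, 0], [0.0, -0.0, 24.0, -0.0, -0.0, 0.0, 0], [0.0, -0.0, 24.0, -0.0, -0.0, 0.0, 0], [0.0, -0.0, 24.0, -0.0, -0.0, 0.0, 0]]]
```

play_rows(
  plan=[
    [[-23.5,13.5,0,0,0,0.008,0],[-23.5,13.5,0,0,0,0.008,0],[-23.5,13.5,0,0,0,0.008,0],[-23,13.5,0,0,0,0.007,0],[0,0,24,0,0,0,0]],
  ],
)

```text
time_s: 14.05
tcp_pos: [0.4555, -0.1371, 0.2556]
eef_rot: [3.108, -0.447, 0.006]
force: [0.8, 0.6, -0.7]
grip_width: 0.499
gripper_force: 0.0
```

play_rows(
  plan=[
    [[0,0,24,0,0,0,0],[0,0,4,0,0,0,0],[0,0,0,0,0,0,0],[0,0,0,0,0,0,0]],
  ],
)

```text
time_s: 14.45
tcp_pos: [0.4574, -0.1358, 0.2264]
eef_rot: [-3.11, 0.443, -0.001]
force: [-0.0, 0.1, 0.1]
grip_width: 0.5
gripper_force: 0.0
```

```bash
cat > n.py <<'E'
from h import *
p,M=tool();o=r.get_obs();print(o["tcp_pos"],o["eef_rot"])
im,d=imaging.grab_frame("wrist");save("knob",im)
for x in imaging.pinpoint("wrist","knob")[:1]: w=at_z("wrist",x["position"],.1);print(x["p"],x["position"],w,((w-p)@M*1000).round(1))
P=cloud("wrist",d,np.ones(d.shape,bool));L=(P-p)@M*1000
hsv=cv2.cvtColor(im,cv2.COLOR_RGB2HSV);mk=((hsv[...,0]>3)&(hsv[...,0]<25)&(hsv[...,1]>150)&(hsv[...,2]>90))
P=cloud("wrist",d,mk);L=(P-p)@M*1000;L=L[(abs(P[:,2]-.1)<.03)];print(len(L),np.percentile(L,[1,50,99],axis=0).round(1))
E
python3 n.py
```

```text
[ 0.45739616 -0.13580395  0.22644481] [-3.11012099e+00  4.43196012e-01 -1.23186859e-03]
0.78 [326.9, 232.7] [ 0.45523716 -0.13682024  0.1       ] [ -1.9   1.6 126.4]
1310 [[ -9.   -7.4 107.6]
 [  3.6   2.5 110.8]
 [  9.5  12.6 140. ]]
```

View pics/knob.png

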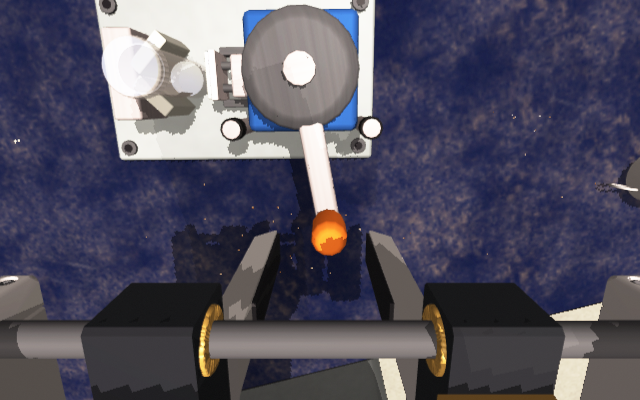

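The tube stands in the V at (140,68). The knob at (329,237) lies between the open fingers, 2.5 mm off centre. I'll descend and grip it.

play_rows(
  plan=[
    [[0,2.5,14,0,0,0,0],[0,0,20,0,0,0,0],[0,0,10,0,0,0,0],[0,0,0,0,0,0,-1],[0,0,0,0,0,0,-1]],
  ],
)

```text
time_s: 15.05
tcp_pos: [0.4565, -0.1382, 0.1822]
eef_rot: [-3.11, 0.443, -0.0]
force: [0.6, -0.1, -0.1]
grip_width: 0.369
gripper_force: 0.0
```

play_rows(
  plan=[
    [[0,0,0,0,0,0,-1],[0,0,0,0,0,0,-1],[0,0,0,0,0,0,-1],[0,0,0,0,0,0,-1],[0,0,0,0,0,0,-1]],
  ],
)

```text
time_s: 15.55
tcp_pos: [0.4566, -0.1382, 0.1822]
eef_rot: [3.11, -0.443, 0.002]
force: [-1.8, -0.2, 6.9]
grip_width: 0.224
gripper_force: 30.0
```

```bash
cat > s.py <<'E'
from h import *
import sys
# lever angle from tcp, clamp coords; print arc rows to target angles
piv=np.array([.5538,-.1472]); a=-.281; ex=np.array([np.cos(a),np.sin(a)]);ey=np.array([-np.sin(a),np.cos(a)])
p,M=tool();o=r.get_obs();d=p[:2]-piv;X,Y=d@ex,d@ey
th=np.arctan2(Y,-X);print(o["time_s"],"z",p[2],"r",np.hypot(X,Y),"th",th,"F clamp",(o["force"][:2]@ex).round(1),(o["force"][:2]@ey).round(1),"grip",o["grip_width"],o["gripper_force"],o["qpos"].round(2))
print("tool x,y in clamp",(M[:2,0]@ex).round(3),(M[:2,0]@ey).round(3))
E
python3 s.py
```

```text
15.55 z 0.18218871202559228 r 0.09765937534596067 th -0.1889485331572803 F clamp -1.7 -0.7 grip 0.2236223207009761 30.001621649998924 [ 0.35  0.27 -0.21  2.14  0.09  0.74 -1.78]
tool x,y in clamp 1.0 -0.002
```

play_rows(
  plan=[
    [[-1.7,-14,0,0,0,0,-1],[0.3,-14,0,0,0,0,-1],[2.2,-14,0,0,0,0,-1],[4,-13.5,0,0,0,0,-1],[5.5,-12,0,0,0,0,-1]],
  ],
)

```text
time_s: 16.05
tcp_pos: [0.4864, -0.077, 0.1824]
eef_rot: [3.109, -0.444, 0.005]
force: [8.6, -14.4, -2.3]
grip_width: 0.232
gripper_force: 30.0
```

play_rows(
  plan=[
    [[0,0,0,0,0,0,-1]],
  ],
)

```text
time_s: 16.15
tcp_pos: [0.4872, -0.0764, 0.1823]
eef_rot: [3.11, -0.442, 0.007]
force: [7.3, -9.0, -0.1]
grip_width: 0.225
gripper_force: 30.0
```

```bash
python3 s.py
```

```text
16.15 z 0.18232382185676665 r 0.0972102609738173 th 0.5354175710463923 F clamp 9.5 -6.6 grip 0.22457170154601572 29.99996174878106 [ 0.23  0.3  -0.24  2.11  0.1   0.75 -1.93]
tool x,y in clamp 1.0 -0.002
```

```bash
cat > t.py <<'E'
from h import *
p,M=tool();im,d=imaging.grab_frame("wrist");save("hub",im)
for l,z in [("pivot",.08),("lever",.0625),("knob",.1),("nest",.012)]:
    for x in imaging.pinpoint("wrist",l)[:1]: w=at_z("wrist",x["position"],z);print(l,x["p"],x["position"],w.round(4))
P=cloud("wrist",d,np.ones(d.shape,bool))
c=np.array([.5538,-.1472]);rr=np.linalg.norm(P[:,:2]-c,axis=1)
h=P[(abs(P[:,2]-.08)<.012)&(rr<.05)]
from scipy.optimize import least_squares
hull=cv2.convexHull((h[:,:2]*1000).astype(np.float32))[:,0]
f=least_squares(lambda q:np.hypot(*(hull-q).T)-37,[554,-147],loss="soft_l1");print("hub",len(h),f.x,np.percentile(h,[1,50,99],axis=0).round(3),np.abs(f.fun).mean())
g=cv2.cvtColor(im,cv2.COLOR_RGB2HSV)
b=P[(abs(P[:,2]-.062)<.006)&(rr<.09)];print("gear",len(b),cv2.minAreaRect((b[:,:2]*1000).astype(np.float32)))
E
python3 t.py
```

```text
pivot 0.76 [424.7, 86.4] [ 0.5543 -0.1486  0.08  ]
knob 0.91 [322.9, 261.9] [ 0.4857 -0.076   0.1   ]
hub 18136 [ 552.89875934 -147.49031413] [[ 0.519 -0.182  0.076]
 [ 0.554 -0.146  0.082]
 [ 0.588 -0.112  0.087]] 3.7840326542667824
gear 3150 ((559.6275634765625, -130.365234375), (131.338134765625, 79.35826873779297), 72.35218048095703)
```

View pics/hub.png

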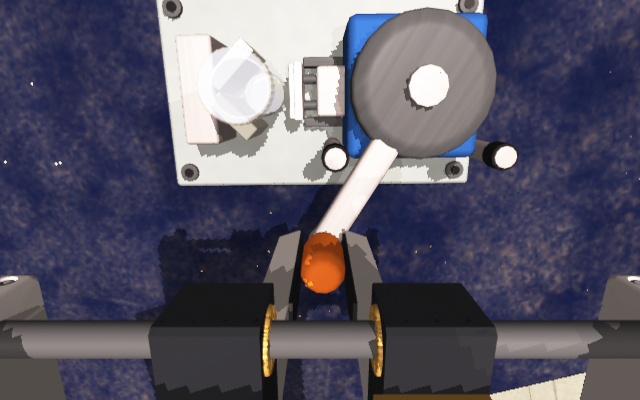

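The bar is still clear of its post at (335,157), which gives a lever angle of about +0.54. The knob is held well. I'll swing back, with a slight correction inward.

play_rows(
  plan=[
    [[-8,19.5,0,0,0,0,-1],[-5,20.5,0,0,0,0,-1],[-0.5,21,0,0,0,0,-1],[4,20.5,0,0,0,0,-1],[8,19.5,0,0,0,0,-1]],
  ],
)

```text
time_s: 16.9
tcp_pos: [0.4577, -0.1733, 0.1826]
eef_rot: [-3.11, 0.442, -0.01]
force: [25.4, 7.2, -13.5]
grip_width: 0.226
gripper_force: 30.0
```

play_rows(
  plan=[
    [[0,0,0,0,0,0,-1]],
  ],
)

```text
time_s: 17.0
tcp_pos: [0.4582, -0.1746, 0.1825]
eef_rot: [-3.109, 0.446, -0.011]
force: [15.8, 4.4, -6.6]
grip_width: 0.223
gripper_force: 30.0
```

```bash
python3 s.py
```

```text
17.0 z 0.18246917585164768 r 0.09945313111463291 th -0.5597331871039082 F clamp 14.0 8.6 grip 0.2230693140435106 29.99889604260261 [ 0.4   0.29 -0.2   2.12  0.08  0.74 -1.7 ]
tool x,y in clamp 1.0 -0.004
```

play_rows(
  plan=[
    [[1.3,-0.8,0,0,0,0,-1],[0,0,0,0,0,0,-1]],
  ],
)

```text
time_s: 17.2
tcp_pos: [0.4582, -0.1725, 0.1823]
eef_rot: [-3.11, 0.443, -0.005]
force: [5.9, 0.8, 0.6]
grip_width: 0.228
gripper_force: 30.0
```

```bash
python3 s.py
```

```text
17.2 z 0.18229985492586967 r 0.09890288145811386 th -0.5396913205268931 F clamp 5.4 2.4 grip 0.22796907267231678 30.000449716008006 [ 0.4   0.29 -0.2   2.12  0.08  0.74 -1.7 ]
tool x,y in clamp 1.0 -0.002
```

play_rows(
  plan=[
    [[-8,-19.5,0,0,0,0,-1],[-4.4,-20.7,0,0,0,0,-1],[0,-21.2,0,0,0,0,-1],[4.4,-20.7,0,0,0,0,-1],[8.7,-19.3,0,0,0,0,-1]],
  ],
)

```text
time_s: 17.7
tcp_pos: [0.4872, -0.0759, 0.1824]
eef_rot: [3.109, -0.444, 0.006]
force: [13.9, -20.5, -5.0]
grip_width: 0.228
gripper_force: 30.0
```

play_rows(
  plan=[
    [[0,0,0,0,0,0,-1],[0,0,0,0,0,0,-1]],
  ],
)

```text
time_s: 17.9
tcp_pos: [0.4876, -0.076, 0.1823]
eef_rot: [3.109, -0.443, 0.006]
force: [8.4, -9.1, -0.3]
grip_width: 0.228
gripper_force: 30.0
```

```bash
sed -i '$d' s.py; echo 'F=o["force"][:2];f=np.array([F@ex,F@ey]);s,c=np.sin(th),np.cos(th);print("resist CW",(-f@[s,c]).round(1),"inward",(f@[c,-s]).round(1))'>>s.py; python3 s.py
```

```text
17.9 z 0.18234952571905821 r 0.09722663017962589 th 0.5403700551690982 F clamp 10.6 -6.4 grip 0.22775432110855995 30.000135981917992 [ 0.23  0.3  -0.24  2.11  0.1   0.75 -1.93]
resist CW 0.0 inward 12.4
```

play_rows(
  plan=[
    [[-7.2,20.2,0,0,0,0,-1],[-4.8,20.5,0,0,0,0,-1],[-0.4,21,0,0,0,0,-1],[4,20.5,0,0,0,0,-1],[7.7,19.2,0,0,0,0,-1]],
  ],
)

```text
time_s: 18.4
tcp_pos: [0.458, -0.173, 0.1824]
eef_rot: [-3.11, 0.443, -0.006]
force: [18.0, 5.9, -6.2]
grip_width: 0.225
gripper_force: 30.0
```

play_rows(
  plan=[
    [[0,0,0,0,0,0,-1],[0,0,0,0,0,0,-1]],
  ],
)

```text
time_s: 18.6
tcp_pos: [0.4582, -0.1728, 0.1823]
eef_rot: [-3.11, 0.444, -0.005]
force: [8.2, 2.3, 1.8]
grip_width: 0.227
gripper_force: 30.0
```

```bash
python3 s.py
```

```text
18.6 z 0.18232430693732204 r 0.09894615130469905 th -0.5423254568236153 F clamp 7.2 4.4 grip 0.22655443756001875 30.0003998997272 [ 0.4   0.29 -0.2   2.12  0.08  0.74 -1.7 ]
resist CW -0.1 inward 8.5
```

play_rows(
  plan=[
    [[-6.7,-19.8,0,0,0,0,-1],[-4.2,-20.4,0,0,0,0,-1],[0.2,-20.8,0,0,0,0,-1],[4.5,-20.4,0,0,0,0,-1],[8.4,-19.1,0,0,0,0,-1]],
  ],
)

```text
time_s: 19.1
tcp_pos: [0.4873, -0.0764, 0.1822]
eef_rot: [3.109, -0.444, 0.002]
force: [6.8, -12.0, 3.2]
grip_width: 0.228
gripper_force: 30.0
```

play_rows(
  plan=[
    [[0,0,0,0,0,0,-1],[0,0,0,0,0,0,-1]],
  ],
)

```text
time_s: 19.3
tcp_pos: [0.4878, -0.0763, 0.1822]
eef_rot: [3.11, -0.442, 0.003]
force: [1.0, -1.8, 7.7]
grip_width: 0.227
gripper_force: 30.0
```

```bash
python3 s.py
```

```text
19.3 z 0.18219309503944012 r 0.09684013521109439 th 0.540269719044731 F clamp 1.5 -1.4 grip 0.22722181786737644 30.001579807928422 [ 0.23  0.3  -0.24  2.1   0.1   0.75 -1.93]
resist CW 0.5 inward 2.0
```

play_rows(
  plan=[
    [[-8.4,19.1,0,0,0,0,-1],[-4.5,20.4,0,0,0,0,-1],[-0.2,20.8,0,0,0,0,-1],[4.2,20.4,0,0,0,0,-1],[7.7,19.2,0,0,0,0,-1]],
  ],
)

```text
time_s: 19.8
tcp_pos: [0.4582, -0.1729, 0.1823]
eef_rot: [-3.11, 0.443, -0.003]
force: [13.0, 5.5, 0.6]
grip_width: 0.225
gripper_force: 30.0
```

play_rows(
  plan=[
    [[0,0,0,0,0,0,-1],[0,0,0,0,0,0,-1]],
  ],
)

```text
time_s: 20.0
tcp_pos: [0.4584, -0.1726, 0.1822]
eef_rot: [-3.11, 0.445, -0.003]
force: [2.5, 0.9, 7.1]
grip_width: 0.227
gripper_force: 30.0
```

play_rows(
  plan=[
    [[-1.9,-3.5,0,0,0,0,-1],[-1.8,-3.6,0,0,0,0,-1],[0,0,0,0,0,0,-1],[0,0,0,0,0,0,-1]],
  ],
)

```text
time_s: 20.4
tcp_pos: [0.4568, -0.1643, 0.1823]
eef_rot: [3.11, -0.443, 0.003]
force: [2.5, -1.5, 4.9]
grip_width: 0.224
gripper_force: 30.0
```

```bash
python3 s.py
```

```text
20.4 z 0.18225125390357796 r 0.09844788893159331 th -0.4556267374849801 F clamp 2.8 -0.8 grip 0.22412706187748266 30.00118957184668 [ 0.39  0.28 -0.2   2.12  0.08  0.74 -1.72]
resist CW 1.9 inward 2.1
```

play_rows(
  plan=[
    [[-2.0,-4.6,0,0,0,0,-1],[-1.8,-4.7,0,0,0,0,-1],[0,0,0,0,0,0,-1],[0,0,0,0,0,0,-1]],
  ],
)

```text
time_s: 20.8
tcp_pos: [0.4558, -0.1543, 0.1822]
eef_rot: [3.11, -0.443, 0.003]
force: [4.3, -0.8, 6.4]
grip_width: 0.224
gripper_force: 30.0
```

play_rows(
  plan=[
    [[-1.5,-4.8,0,0,0,0,-1],[-1.3,-4.8,0,0,0,0,-1],[0,0,0,0,0,0,-1],[0,0,0,0,0,0,-1]],
  ],
)

```text
time_s: 21.2
tcp_pos: [0.4559, -0.1444, 0.1822]
eef_rot: [3.11, -0.443, 0.003]
force: [4.7, -1.8, 5.2]
grip_width: 0.228
gripper_force: 30.0
```

play_rows(
  plan=[
    [[-0.8,-4.9,0,0,0,0,-1],[-0.5,-4.9,0,0,0,0,-1],[0,0,0,0,0,0,-1],[0,0,0,0,0,0,-1]],
  ],
)

```text
time_s: 21.6
tcp_pos: [0.457, -0.1346, 0.1822]
eef_rot: [3.11, -0.443, 0.002]
force: [0.4, -2.0, 8.5]
grip_width: 0.227
gripper_force: 30.0
```

play_rows(
  plan=[
    [[-0.4,-5,0,0,0,0,-1],[-0.2,-5,0,0,0,0,-1],[0,0,0,0,0,0,-1],[0,0,0,0,0,0,-1]],
  ],
)

```text
time_s: 22.0
tcp_pos: [0.459, -0.1248, 0.1821]
eef_rot: [3.11, -0.443, 0.001]
force: [-0.2, -1.1, 9.3]
grip_width: 0.224
gripper_force: 30.0
```

play_rows(
  plan=[
    [[0,-5,0,0,0,0,-1],[0.3,-5,0,0,0,0,-1],[0,0,0,0,0,0,-1],[0,0,0,0,0,0,-1]],
  ],
)

```text
time_s: 22.4
tcp_pos: [0.462, -0.1153, 0.1821]
eef_rot: [3.11, -0.443, 0.001]
force: [-1.5, -1.7, 11.5]
grip_width: 0.223
gripper_force: 30.0
```

play_rows(
  plan=[
    [[0.6,-5,-0.5,0,0,0,-1],[0.8,-4.9,0,0,0,0,-1],[0,0,0,0,0,0,-1],[0,0,0,0,0,0,-1]],
  ],
)

```text
time_s: 22.8
tcp_pos: [0.4661, -0.106, 0.1822]
eef_rot: [3.11, -0.443, -0.0]
force: [-2.1, -3.5, 6.7]
grip_width: 0.225
gripper_force: 30.0
```

play_rows(
  plan=[
    [[1.0,-4.9,0,0,0,0,-1],[1.2,-4.9,0,0,0,0,-1],[0,0,0,0,0,0,-1],[0,0,0,0,0,0,-1]],
  ],
)

```text
time_s: 23.2
tcp_pos: [0.4699, -0.0989, 0.1821]
eef_rot: [3.108, -0.445, -0.003]
force: [-6.8, -13.1, 10.6]
grip_width: 0.225
gripper_force: 30.0
```

Firm: the push rose to about 15 N. I'll confirm the numbers before easing off.

```bash
python3 s.py
```

```text
23.2 z 0.18210719215785126 r 0.09681028854362544 th 0.24147085827171294 F clamp -2.9 -14.4 grip 0.2249601423835077 30.002714801698858 [ 0.27  0.28 -0.23  2.13  0.1   0.74 -1.88]
resist CW 14.7 inward 0.7
```

play_rows(
  plan=[
    [[-1.1,4.8,0,0,0,0,-1],[-1,4.9,0,0,0,0,-1],[-0.2,1,0,0,0,0,-1],[0,0,0,0,0,0,-1]],
  ],
)

```text
time_s: 23.6
tcp_pos: [0.4656, -0.107, 0.1822]
eef_rot: [-3.11, 0.444, 0.0]
force: [-0.7, -1.9, 6.9]
grip_width: 0.227
gripper_force: 30.0
```

play_rows(
  plan=[
    [[0,0,0,0,0,0,0],[0,0,0,0,0,0,0],[0,0,0,0,0,0,0],[0,0,0,0,0,0,0],[0,0,0,0,0,0,0]],
  ],
)

```text
time_s: 24.1
tcp_pos: [0.4658, -0.1069, 0.182]
eef_rot: [-3.11, 0.443, 0.0]
force: [0.3, 1.3, -0.4]
grip_width: 0.502
gripper_force: 0.0
```

play_rows(
  plan=[
    [[0,0,-10,0,0,0,0],[0,0,-25,0,0,0,0],[0,0,-30,0,0,0,0],[0,0,-20,0,0,0,0],[0,0,0,0,0,0,0]],
  ],
)

```text
time_s: 24.6
tcp_pos: [0.4669, -0.107, 0.2704]
eef_rot: [3.11, -0.444, 0.007]
force: [0.1, 0.4, -0.2]
grip_width: 0.502
gripper_force: 0.0
```

play_rows(
  plan=[
    [[0,0,0,0,0,0,0],[0,0,0,0,0,0,0]],
  ],
)

```text
time_s: 24.8
tcp_pos: [0.4654, -0.1069, 0.2666]
eef_rot: [-3.11, 0.443, 0.001]
force: [-0.3, -0.3, -0.3]
grip_width: 0.498
gripper_force: 0.0
```

```bash
python3 m.py p2
```

```text
24.8 [ 0.46541285 -0.10689671  0.26663867] [-3.11011322e+00  4.43329589e-01  1.37446909e-03] 0.49790825761203783 [ 0.30958075  0.15600159 -0.23949194  2.06187922  0.04588415  0.92947108
 -1.80858358] [-0.34340263 -0.30766333 -0.27562421]
wrist pin nest 0.8 [239.  79.] [ 0.5809 -0.0601  0.012 ] [ 2.  25.8]
wrist pin knob 0.85 [326. 214.] [ 0.4629 -0.1076  0.1   ] [-98.2 -52.6]
wrist pin pivot 0.9 [345.  72.] [ 0.5561 -0.1488  0.08  ] [  2.8 -66.4]
wrist pin tube 0.89 [240.  81.] [ 0.5798 -0.0604  0.012 ] [ 1.  25.1]
knobtop 671 [ 0.46525351 -0.10772457  0.11620011] [-95.9 -52.1] ((463.87579345703125, -107.47761535644531), 10.684770584106445)
captop 2112 [ 0.57921162 -0.06104043  0.1074505 ] [ 0.7 24.4] ((579.2081298828125, -60.2470588684082), 16.734067916870117)
top pin nest 0.76 [334. 199.] [ 0.5751 -0.0575  0.012 ] [-4.3 26.7]
top pin pivot 0.61 [369. 202.] [ 0.5597 -0.1506  0.08  ] [  6.8 -67.1]
captop 110 [ 0.58073251 -0.0606981   0.10701882] [ 2.  25.2] ((580.9358520507812, -61.33259201049805), 16.178497314453125)
scene pin nest 0.87 [315. 212.] [ 0.5809 -0.0717  0.012 ] [ 5.2 14.6]
scene pin knob 0.87 [356. 204.] [ 0.4677 -0.1274  0.1   ] [-88.1 -70.3]
scene pin pivot 0.86 [339. 192.] [ 0.5524 -0.1406  0.08  ] [ -3.  -59.4]
scene pin tube 0.68 [311. 213.] [ 0.5872 -0.0603  0.012 ] [ 8.1 27.3]
knobtop 30 [ 0.45795392 -0.10893737  0.1156985 ] [-102.5  -55.2] ((457.67120361328125, -108.8731689453125), 10.028533935546875)
captop 71 [ 0.57465747 -0.06319186  0.10586009] [-3.1 21.1] ((575.6928100585938, -64.67388916015625), 18.276559829711914)
```

View pics/p2wrist.png

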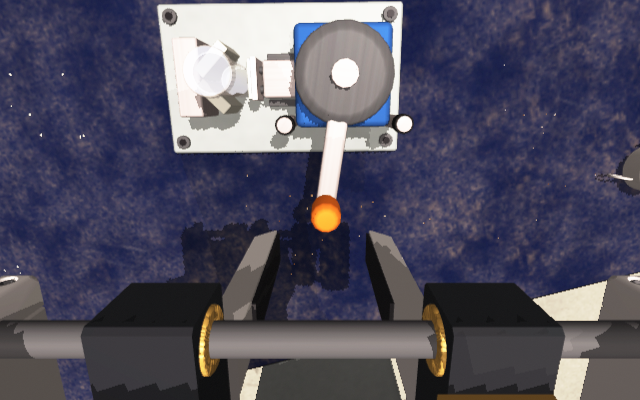

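The tube stands upright in the V at (213,72), about 2 mm further home than where I set it, with the jaw pad at (253,78) against it. The gripper is clear of everything, so I'm handing in.

```bash
python3 -c "
from h import *
print(job_done())"
```

```text
the job is handed in; nothing more can be done
None
```

I stood the tube upright in the V and tightened the clamp until the lever went firm, at about 15 N at the knob. I then let go and handed the job in at about 25 s; the last pictures show the jaw against the tube, but I got no verdict back.

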